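# Pack the lab tool caddy and hold it up level

## Robot

A 6-joint arm with a two-finger parallel gripper is mounted at the origin on the work surface. World frame = base frame: x ahead of the robot, y to its left, z up, the work surface at z = 0. Lengths are in mm, angles in degrees, forces in N, time in s.
With the tool pointing down it reaches from about 325 to 925 mm from the base axis. Payload 3.1 kg.
Tool frame: the origin (TCP) lies between the finger pads; the fingertips stand 14 mm ahead of it and the grasp point (between the pads) lies 5 mm behind it; z points along the fingers, y is the direction in which the jaws open and shut (so a half turn about z gives the same grasp; the last joint's range is limited). The gripper opens to 85 mm and grips with 20 to 120 N. Pads are 22 mm wide; open, the fingers measure 114 mm over their backs; the gripper's body (76 mm by 85 mm) begins 54 mm behind the grasp point. The pads swing forward as they close: fully open they stand 13 mm farther back than shut.
Start: joints at [63.128, 12.427, 92.441, -0, 75.132, -6.429], TCP at [218.281, 585.656, 210.1] pointing down, gripper open.
Joint ranges: [-157.48, 157.48], [-44.54, 120.13], [17.64, 146.25], [-64.5, 244.5], [7.68, 150.69], [-147.95, 147.95]. Speed limits (degrees/s): [159.86, 159.86, 180, 180, 180, 180].

## Interface

Orientations are given as [roll, pitch, yaw] about the fixed x, y, z axes, in that order (R = Rz(yaw) Ry(pitch) Rx(roll)).
In Python, from bench import monitor, eyes, r gives the robot as it stands.
- The arm moves only by the tool servo_tool, never from a script. Its argument "moves" is a list of rows, each a list of 5 numbers: the shift along the tool's x, y, z in m, then the turn about the tool's z in degrees, then the gripper's target within -1 to 1 (shut at 1, half-way at 0, fully open at -1). In form: [[x, y, z, spin, grip], ...]. A call has 1 to 20 rows; each row shifts and turns the pose as measured when the row begins, along the tool's axes as they then stand; what a row does not reach is not made up. A row lasts 1/10 s, in which the tool goes at most 50 mm and 8.59 degrees, less where a joint would pass 70% of its speed; a pose out of reach is approached as far as the arm can. A call with a gripper value outside its range is refused whole. The fingers move at their own pace and stop on an object; "squeeze" is the grip in N (left out, the last holds). Time passes only in rows, so rows that do not move let the fingers close. It gives the time, the measured TCP pose, the force and the opening at its end, in the units of the state.
- monitor.state(): the state, without advancing time (a new reading comes with each control period).
- eyes.camera(name): name is "scene" or "top" or "wrist"; returns the picture (400x640x3 uint8, red, green, blue); there is no depth.
- eyes.camera_info(name): a dict with "fx", "fy", "cx", "cy" (pixels), "origin" and "attitude" of the camera in the world. Camera axes: x right, y down, z forward; pixel columns grow to the right and rows downward; lengths in mm; the calibration is good to about 2 mm. A picture is of the moment at which its call begins: read the wrist's pose just before it. camera_info takes no time and is no camera call; for the wrist camera it gives the pose at the moment of the call.
- r.job_done(): hands the job in, once; it reports no verdict.
The state is a dict: "time_s": time; "qpos": joint angles; "qd": joint speeds; "effort": joint torques, N m; "tool_pos": TCP position; "eef_rot": TCP orientation; "contact_force": force on the tool from outside, world axes, zero at the start; "ft_torque": the same for the moment, N m; "width": finger opening in mm.
Only numpy, scipy, OpenCV 4.12 (cv2) and the standard library are available. Lean on these libraries where they do the work, as an engineer would, in place of code of your own. Each camera call takes 0.05 s, during which the arm holds its last target.

## Task

Pack the grey tool caddy: lay the flat brush in its wide compartment and the spatula in its narrow one, each flat on the compartment's floor, lengthwise, either end first; leave the scoop and everything else on the bench where it is. Then lift the loaded caddy by its handle bar about 10 cm off the bench, keeping it level. Hold it there level and still for at least three seconds and finish while still holding it up, without putting it down or letting go.

Things in the scene. Friction and masses are not known exactly. Their poses are not given: they have to be found in the camera images.
- caddy: Open plastic caddy (light grey walls and deck, darker grey compartment floors) for hand tools, 232 (x) x 222 (y) mm, about 0.4 kg, with a bridge handle along x over its middle. Origin: centre of its underside; z up. Floor 4 thick, outer walls 3 thick, wall tops 16 above the underside. Two compartments along x: the wide one on the +y side, the narrow one on the -y side, a raised deck 92 wide and 16 high between them.
- wide_floor (a point): Centre of the floor of the caddy's wide compartment, 72 mm from the caddy's middle towards its +y; the compartment is 226 long (caddy x), 72 wide, 12 deep; floor 4 mm above the underside.
- narrow_floor (a point): Centre of the floor of the caddy's narrow compartment, 82 mm from the caddy's middle towards its -y; the compartment is 226 long (caddy x), 52 wide, 12 deep; floor 4 mm above the underside.
- caddy_bar: Straight aluminium handle bar 130 long (caddy x) x 16 wide (y) x 22 high, fixed to the caddy on two posts 14 mm wide at its ends (104 mm free between them). Origin at the bar's centre, 72 mm above the caddy's underside; bar underside 61 mm and top 83 mm above it. The caddy balances here.
- brush_mid (a point): Flat bench brush, about 60 g: wooden handle, steel ferrule 48 wide, dark bristle head 54 wide x 50 long x 11 high. Tool 200 long, head at its +x end; handle (as on the other two tools) 16 wide x 14 high along x. Point: half-way along, half-way up (7 above the underside), on the handle, at the balance point. Lies flat, z up.
- spatula_mid (a point): Spatula, about 60 g: wooden handle and a flat rectangular steel blade 34 wide x 80 long x 4 thick. Tool 200 long, head at its +x end; handle (as on the other two tools) 16 wide x 14 high along x. Point: half-way along, half-way up (7 above the underside), on the handle, at the balance point. Lies flat, z up.
- scoop_mid (a point): Scoop, not wanted in the caddy: wooden handle and a small round steel cup 44 dia. Tool 200 long, head at its +x end; handle (as on the other two tools) 16 wide x 14 high along x. Point: half-way along, half-way up (7 above the underside), on the handle, at the balance point. Lies flat, z up.
- beaker_mid (a point): A bystander: empty glass beaker, 72 dia x 90 high mm; the point is on its axis, half-way up.
- flask_mid (a point): A bystander: conical glass flask, 82 dia x 120 high mm; the point is on its axis, half-way up.
- bottle_mid (a point): A bystander: amber glass bottle with black cap, 60 dia x 130 high mm; the point is on its axis, half-way up.
- jar_mid (a point): A bystander: white plastic jar, 64 dia x 80 high mm; the point is on its axis, half-way up.
- stopper_mid (a point): A bystander: black rubber stopper, 36 dia x 32 high mm; the point is on its axis, half-way up.
Not all that is in view belongs to the job. What is shaped like the part that bears brush_mid but red is not meant. What is shaped like the part that bears spatula_mid but orange is not meant.

How it is judged (in metres and radians):
On the way, in this order (a step that is already met when the one before it is completed fails the run):
1. the brush lies flat in the wide compartment and the spatula in the narrow one, let go, with the caddy still standing on the bench (x of brush_mid in the frame of caddy between -0.025 and 0.025 m and y of brush_mid in the frame of caddy between 0.042 and 0.102 m and z of brush_mid in the frame of caddy between 0.004 and 0.016 m and angle between the z axis of each of brush_mid, spatula_mid and the z axis of caddy, either way round below 0.07 rad and angle between the x axis of each of brush_mid, spatula_mid and the x axis of caddy, either way round below 0.25 rad and x of spatula_mid in the frame of caddy between -0.025 and 0.025 m and y of spatula_mid in the frame of caddy between -0.112 and -0.052 m and z of spatula_mid in the frame of caddy between 0.004 and 0.016 m and height (world z) of caddy below 0.01 m and distance between the grasp point and brush_mid above 0.05 m and distance between the grasp point and spatula_mid above 0.05 m), for 0.2 s.
2. the loaded caddy is held by its bar, its underside 6 to 17 cm above the bench, level and still, for 1.5 s (x of brush_mid in the frame of caddy between -0.025 and 0.025 m and y of brush_mid in the frame of caddy between 0.042 and 0.102 m and z of brush_mid in the frame of caddy between 0.004 and 0.016 m and angle between the z axis of each of brush_mid, spatula_mid and the z axis of caddy, either way round below 0.07 rad and angle between the x axis of each of brush_mid, spatula_mid and the x axis of caddy, either way round below 0.25 rad and x of spatula_mid in the frame of caddy between -0.025 and 0.025 m and y of spatula_mid in the frame of caddy between -0.112 and -0.052 m and z of spatula_mid in the frame of caddy between 0.004 and 0.016 m and height (world z) of caddy between 0.06 and 0.17 m and angle between caddy's own z axis and vertical below 0.12 rad and linear speed of caddy below 0.03 m/s and angular speed of caddy below 0.15 rad/s and contact force between the fingers and caddy_bar above 2 N), for 1.5 s.
At the end, for the whole second after the job is handed in: Fingers hold the caddy by its bar, nothing else carrying it, underside 60-170 mm above the bench, tilt under 0.12 rad, speed under 0.03 m/s and 0.15 rad/s; brush flat and lengthwise in the wide compartment, spatula in the narrow one (within 0.07 rad of its floor) (all of step 2 and contact force between caddy and scoop below 0.2 N and contact force between caddy and beaker below 0.2 N and contact force between caddy and flask below 0.2 N and contact force between caddy and bottle below 0.2 N and contact force between caddy and jar below 0.2 N and contact force between caddy and stopper below 0.2 N); the arm keeps its last pose, push and grip.
It fails at once if the scoop or another bystander is displaced by more than 40 mm (distance of any of scoop_mid, beaker_mid, flask_mid, bottle_mid, jar_mid, stopper_mid from where it was at the start of the episode above 0.04 m).
It fails at once if the caddy is tipped more than 0.35 rad (angle between caddy's own z axis and vertical above 0.35 rad).
It also fails if it takes over 72 s, if anything falls off the work surface, if the arm or the gripper's body presses on something with over 40 N, if the wrist force passes 120 N, or if a joint passes its speed limit or range.

## Working session

There is one attempt and no reset: what is moved stays moved. The work goes in short steps, Python scripts to look and compute and a tool call to move; the robot and the scene stay as the last step left them, time stands still between calls to the robot, and variables do not carry over. Pictures are saved under pics/ and viewed, and the job is handed in when it is done.

Besides the shell and the picture viewer there is one more tool, called as name([rows], argument=value, ...), one row to a line, values as JSON. servo_tool: Moves the arm, as the interface text tells. Its arguments: {"type":"object","properties":{"moves":{"type":"array"},"squeeze":{"type":"number"}},"required":["moves"]}

```bash
ls; mkdir -p pics
python3 - <<'E'
from bench import monitor, eyes, r
import cv2
print(monitor.state())
for n in ("scene","top","wrist"):
    im=eyes.camera(n); cv2.imwrite(f"pics/{n}0.png",im[:,:,::-1]); print(n,eyes.camera_info(n))
E
```

```text
pics
{'time_s': 0.0, 'qpos': array([ 6.31286241e+01,  1.24784864e+01,  9.25283750e+01, -9.04201260e-04,
        7.51310985e+01, -6.42825764e+00]), 'qd': array([-0.03059486, -0.04606252,  0.03291788, -0.04690506,  0.0639907 ,
       -0.08528388]), 'effort': array([ 6.85485179e-05, -3.96839082e+01, -3.03850508e+01, -2.65993749e-04,
        9.65118699e-03, -4.39813988e-06]), 'tool_pos': array([217.88730399, 584.87163067, 208.75055091]), 'eef_rot': array([-1.79862810e+02, -1.45779788e-02,  1.59557097e+02]), 'contact_force': array([-0.4993876 ,  0.11675639,  0.13235646]), 'ft_torque': array([0.00035747, 0.03809078, 0.00197545]), 'width': 85.42574147309341}
scene {'fx': 409.3642021010193, 'fy': 409.3642021010193, 'cx': 306.99188205300186, 'cy': 200.97720800660892, 'origin': array([1220.87604674,  308.99711389,  936.34070576]), 'attitude': array([-138.90412161,    0.96688972,  114.76263117])}
top {'fx': 454.93751557599745, 'fy': 454.93751557599745, 'cx': 314.8808034471668, 'cy': 201.20251795705508, 'origin': array([ 374.80981157,  -22.59201397, 1519.63030389]), 'attitude': array([-1.73728583e+02, -7.87626433e-02, -8.84919794e+01])}
wrist {'fx': 289.2955950784243, 'fy': 289.2955950784243, 'cx': 323.59012439906803, 'cy': 200.74012812016835, 'origin': array([155.65754263, 608.02740018, 371.58755707]), 'attitude': array([1.64955364e+02, 8.55153451e-02, 6.95653319e+01])}
```

View pics/scene0.png

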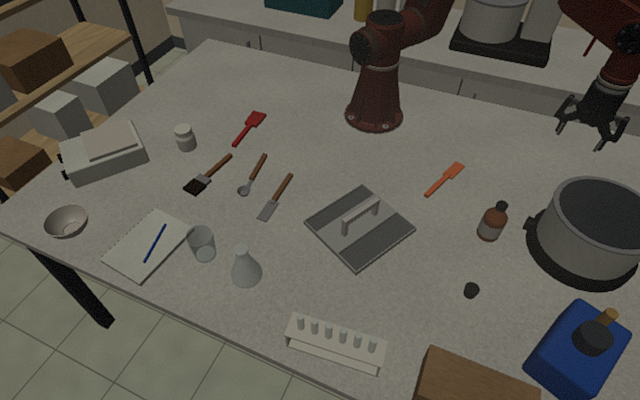

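View pics/top0.png

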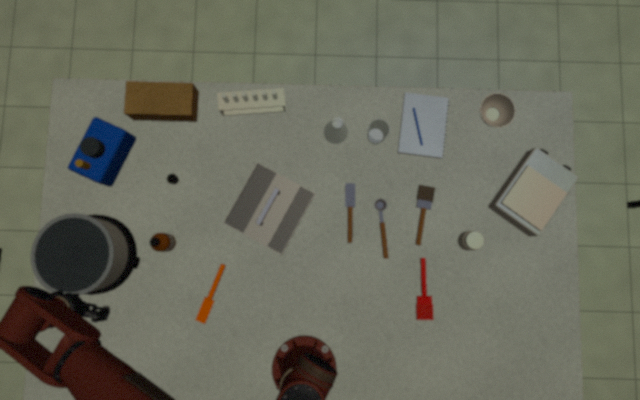

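View pics/wrist0.png

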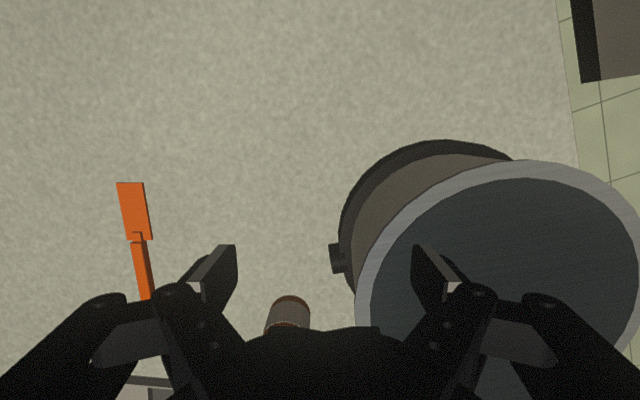

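The scene and top views show the caddy at top px (269,208). The spatula is at (350,212), the scoop at (382,228) and the brush at (425,214). The red and orange decoys lie nearer the robot. I'll enlarge the top view.

```bash
cat > h.py <<'E'
import numpy as np
from scipy.spatial.transform import Rotation as R
def ray(info,u,v,z):
    M=R.from_euler('xyz',info['attitude'],degrees=True).as_matrix()
    d=M@np.array([(u-info['cx'])/info['fx'],(v-info['cy'])/info['fy'],1]); o=np.array(info['origin'])
    return o+d*(z-o[2])/d[2]
def proj(info,p):
    M=R.from_euler('xyz',info['attitude'],degrees=True).as_matrix()
    c=M.T@(np.array(p,float)-np.array(info['origin'])); return info['fx']*c[0]/c[2]+info['cx'],info['fy']*c[1]/c[2]+info['cy']
E
python3 - <<'E'
import cv2
im=cv2.imread('pics/top0.png')
def crop(x0,y0,x1,y1,k,n):
    c=cv2.resize(im[y0:y1,x0:x1],None,fx=k,fy=k,interpolation=cv2.INTER_CUBIC)
    c=cv2.convertScaleAbs(c,alpha=1.5)
    for x in range((x0+9)//10*10,x1,10): cv2.putText(c,str(x),((x-x0)*k,8),0,.3,(0,255,255));cv2.line(c,((x-x0)*k,10),((x-x0)*k,16),(0,255,255))
    for y in range((y0+9)//10*10,y1,10): cv2.putText(c,str(y),(0,(y-y0)*k),0,.3,(0,255,255));cv2.line(c,(20,(y-y0)*k),(26,(y-y0)*k),(0,255,255))
    cv2.imwrite(n,c)
crop(215,155,325,260,7,'pics/c_caddy.png')
crop(335,175,445,265,7,'pics/c_tools.png')
E
```

```text
(no output)
```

View pics/c_caddy.png

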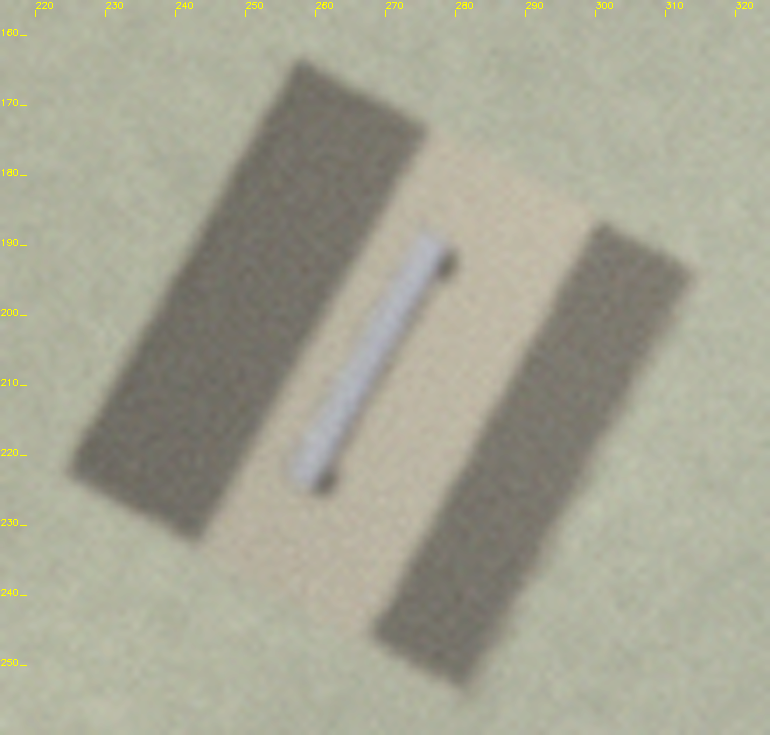

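View pics/c_tools.png

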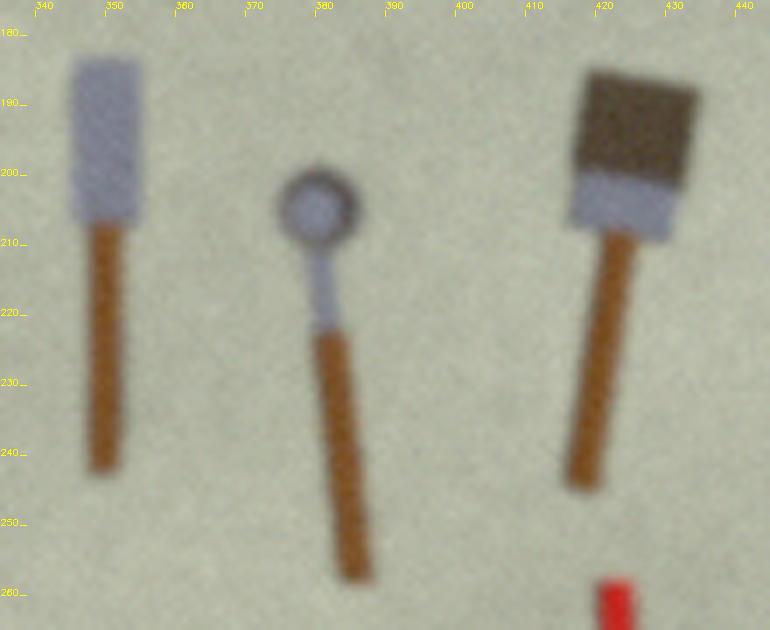

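```bash
cat > loc.py <<'E'
from bench import monitor, eyes, r
from h import *
I=eyes.camera_info('top')
def seg(n,a,b,za,zb):
    A=ray(I,*a,za);B=ray(I,*b,zb);m=(A+B)/2;d=A-B
    print(n,m.round(1),'len',np.linalg.norm(d[:2]).round(1),'yaw',np.degrees(np.arctan2(d[1],d[0])).round(1))
seg('spat',(350.3,183.6),(349.9,242.4),4,12)
seg('brush',(427.1,186.4),(418.3,245),11,12)
seg('scoop',(380.3,198.5),(385.7,258.6),10,12)
seg('bar',(276.7,188.1),(258.3,223.6),83,83)
C=[ray(I,*p,8) for p in [(257.9,163.6),(276.1,173.6),(225,222.4),(243.1,232.1),(300.7,186.7),(314,193.9),(268.1,245.7),(281.7,252.9)]]
W=C[:4];N=C[4:]
for c in (W,N):
    m=sum(c)/4;d=(c[0]+c[1]-c[2]-c[3])/2;e=(c[0]+c[2]-c[1]-c[3])/2
    print(m.round(1),np.hypot(*d[:2]),np.hypot(*e[:2]),np.degrees(np.arctan2(d[1],d[0])))
for n,p,z in [('beaker',(376,135),45),('flask',(337,128),60),('bottle',(163,242),70),('jar',(472,240),70),('stopper',(172,179),20),('red',(424,290),8),('orange',(212,293),8)]: print(n,ray(I,*p,z).round(0))
E
python3 loc.py
```

```text
spat [ 505.4 -138.7    8. ] len 197.4 yaw 0.5
brush [ 502.3 -380.    11.5] len 198.4 yaw -8.5
scoop [ 456.2 -248.4   11. ] len 199.7 yaw 5.6
bar [514.1 129.4  83. ] len 126.8 yaw -25.3
[547.  194.8   8. ] 224.719151327691 69.61926137637157 -26.96652127226189
[477.3  56.7   8. ] 223.8008700115576 50.897145622686836 -27.011305877843785
beaker [ 763. -217.   45.]
flask [779. -87.  60.]
bottle [391. 458.  70.]
jar [ 423. -523.   70.]
stopper [601. 458.  20.]
red [ 258. -385.    8.]
orange [230. 308.   8.]
```

```bash
cat > go.py <<'E'
import sys
from bench import monitor
from h import *
s=monitor.state(); p=s['tool_pos']; M=R.from_euler('xyz',s['eef_rot'],degrees=True)
x,y,z,psi=map(float,sys.argv[1:5])
T=R.from_euler('xyz',[180,0,psi],degrees=True)
d=M.as_matrix().T@(np.array([x,y,z])-p)
sp=(M.inv()*T).as_rotvec(degrees=True)
d2=T.as_matrix().T@(np.array([x,y,z])-p)
print('t',s['time_s'],'pos',p.round(1),s['eef_rot'].round(2),'w',round(s['width'],1))
print('shift first',d.round(1),'norm',np.linalg.norm(d).round(1),'spin',sp.round(1),'| shift after spin',d2.round(1))
E
python3 go.py 502 -380 160 171.5
```

```text
t 0.15 pos [218.  585.  209.1] [-1.7989e+02 -1.0000e-02  1.5956e+02] w 85.4
shift first [-603.2 -805.    50.4] norm 1007.2 spin [ -0.1  -0.  -11.9] | shift after spin [-423.5 -912.5   49.1]
```

servo_tool([
  [0,0,0,-6,-1],
  [0,0,0,-6,-1],
  [-0.02,-0.043,0,0,-1],
  [-0.02,-0.043,0,0,-1],
  [-0.02,-0.043,0,0,-1],
  [-0.02,-0.043,0,0,-1],
  [-0.02,-0.043,0,0,-1],
  [-0.02,-0.043,0,0,-1],
  [-0.02,-0.043,0,0,-1],
  [-0.02,-0.043,0,0,-1],
  [-0.02,-0.043,0,0,-1],
  [-0.02,-0.043,0,0,-1],
  [-0.02,-0.043,0,0,-1],
  [-0.02,-0.043,0,0,-1],
], squeeze=40)

```text
time_s: 1.55
tool_pos: [387.2, 25.3, 205.5]
eef_rot: [-179.7, 0.1, 172.9]
contact_force: [0.4, -0.2, -0.3]
width: 85.4
```

```bash
python3 go.py 502 -380 160 171.5
```

```text
t 1.55 pos [387.2  25.3 205.5] [-1.7968e+02  7.0000e-02  1.7287e+02] w 85.4
shift first [-164.1 -387.7   47.9] norm 423.7 spin [-0.3  0.1  1.4] | shift after spin [-173.4 -383.9   45.5]
```

servo_tool([
  [-0.018,-0.043,0,1.4,-1],
  [-0.019,-0.043,0,0,-1],
  [-0.019,-0.043,0.005,0,-1],
  [-0.019,-0.043,0.005,0,-1],
  [-0.019,-0.043,0.005,0,-1],
  [-0.019,-0.043,0.005,0,-1],
  [-0.019,-0.043,0.005,0,-1],
  [-0.019,-0.043,0.005,0,-1],
  [-0.019,-0.043,0.005,0,-1],
  [0,0,0,0,-1],
  [0,0,0,0,-1],
])

```text
time_s: 2.65
tool_pos: [497.4, -406.8, 167.4]
eef_rot: [-179.9, 0.1, 170.8]
contact_force: [-0.3, 0.9, 0.8]
width: 85.4
```

```bash
python3 go.py 502 -380 160 171.5
cat > pic.py <<'E'
import sys,cv2,pickle
from bench import monitor,eyes
n=sys.argv[1]; cam=sys.argv[2] if len(sys.argv)>2 else 'wrist'
i=eyes.camera_info(cam); im=eyes.camera(cam); pickle.dump(i,open(f'pics/{n}.pkl','wb')); cv2.imwrite(f'pics/{n}.png',cv2.convertScaleAbs(im[:,:,::-1],alpha=1.3))
E
python3 pic.py w1
```

```text
t 2.65 pos [ 497.4 -406.8  167.4] [-1.7988e+02  1.4000e-01  1.7075e+02] w 85.4
shift first [-0.2 27.2  7.3] norm 28.2 spin [-0.1  0.1 -0.7] | shift after spin [-0.6 27.2  7.4]
```

View pics/w1.png

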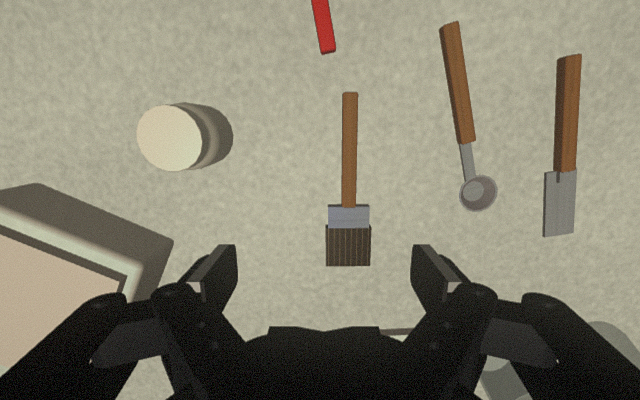

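The wrist view shows the brush from handle end (350,92) to head end (348,266). The spatula runs from (570,55) to (558,236), and the scoop and jar are clear.

Run:
```python
import pickle
from h import *
I=pickle.load(open('pics/w1.pkl','rb'))
def seg(n,a,b,za,zb):
    A=ray(I,*a,za);B=ray(I,*b,zb);m=(A+B)/2;d=A-B
    print(n,m.round(1),'len',np.linalg.norm(d[:2]).round(1),'yaw',np.degrees(np.arctan2(d[1],d[0])).round(1))
seg('brush',(348.2,266),(350.2,92.5),3,12)
seg('spat',(559,236),(570,55),4,12)
```

```text
brush [ 506.7 -379.4    7.5] len 202.6 yaw -8.3
spat [ 507.2 -140.5    8. ] len 200.7 yaw 1.5
```

servo_tool([
  [0.001,0.014,0.005,-0.7,-1],
  [-0.002,0.014,0.03,0,-1],
  [0,0,0.04,0,-1],
  [0,0,0.025,0,-1],
  [0,0,0.01,0,-1],
  [0,0,0,0,-1],
  [0,0,0,0,-1],
])

```text
time_s: 3.4
tool_pos: [504.9, -365.4, 59.4]
eef_rot: [-179.8, 0.4, 172.2]
contact_force: [-0.1, -0.0, 0.3]
width: 85.3
```

```bash
python3 go.py 504 -380 18 171.6
```

```text
t 3.4 pos [ 504.9 -365.4   59.4] [-179.83    0.42  172.21] w 85.3
shift first [ -0.8 -14.5  41.5] norm 43.9 spin [-0.2  0.4  0.6] | shift after spin [ -1.2 -14.6  41.4]
```

servo_tool([
  [-0.001,-0.014,0,0.5,-1],
  [0,0,0.015,0,-1],
  [0,0,0.015,0,-1],
  [0,0,0,0,-1],
  [0,0,0,0,-1],
])

```text
time_s: 3.9
tool_pos: [507.2, -384.0, 32.5]
eef_rot: [-179.5, 0.9, 171.6]
contact_force: [0.4, -0.6, 0.1]
width: 85.9
```

```bash
python3 go.py 504 -380 18 171.6
```

```text
t 3.9 pos [ 507.2 -384.    32.5] [-179.51    0.88  171.64] w 85.9
shift first [ 3.9  3.7 14.4] norm 15.3 spin [-0.5  0.9  0. ] | shift after spin [ 3.7  3.5 14.5]
```

servo_tool([
  [0.002,0.003,0.014,0,-1],
  [0,0,0,0,-1],
])

```text
time_s: 4.1
tool_pos: [505.3, -380.6, 16.9]
eef_rot: [-179.5, 0.8, 171.6]
contact_force: [-0.7, 0.8, 0.2]
width: 85.9
```

```bash
python3 go.py 504 -380 18 171.6; python3 pic.py w2
```

```text
t 4.1 pos [ 505.3 -380.6   16.9] [-179.55    0.83  171.62] w 85.9
shift first [ 1.4  0.3 -1.1] norm 1.8 spin [-0.5  0.8  0. ] | shift after spin [ 1.4  0.4 -1.1]
```

View pics/w2.png

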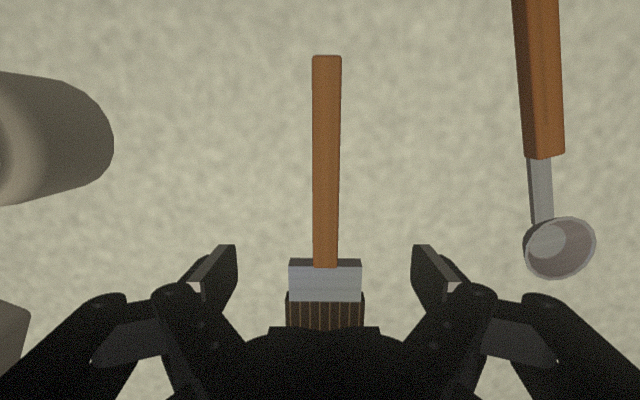

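Run:
```python
import pickle
from h import *
I=pickle.load(open('pics/w2.pkl','rb'))
for z in (22,17,3): print(z,proj(I,(505.3,-380.6,z)))
a=ray(I,327,54,13);b=ray(I,325,267,14);c=ray(I,325,258,11);print(a,b,c,np.linalg.norm(a-b))
```

```text
22 (np.float64(323.8742353097399), np.float64(240.6622724825104))
17 (np.float64(323.92907681995445), np.float64(237.28594053869207))
3 (np.float64(324.06768156286637), np.float64(228.75270322945028))
[ 405.55631356 -364.35238374   13.        ] [ 526.71565319 -383.08246587   14.        ] [ 522.02611466 -382.40673369   11.        ] 122.60261643861311
```

The brush handle end is at (327,54) and the ferrule edge at row 258. That puts the brush middle at (504.5,-379), so the pads are on the handle and I can close.

servo_tool([
  [0,0,0,0,1],
  [0,0,0,0,1],
  [0,0,0,0,1],
  [0,0,0,0,1],
  [0,0,0,0,1],
  [0,0,0,0,1],
])

```text
time_s: 4.75
tool_pos: [507.6, -382.4, 19.9]
eef_rot: [-179.4, 1.1, 171.6]
contact_force: [0.2, -0.3, -0.3]
width: -0.1
```

```bash
python3 go.py 504 -380 18 171.6
```

```text
t 4.75 pos [ 507.6 -382.4   19.9] [-179.35    1.11  171.65] w -0.1
shift first [3.9 1.8 1.8] norm 4.7 spin [-0.6  1.1  0. ] | shift after spin [3.9 1.8 1.9]
```

```bash
python3 pic.py w3; python3 pic.py s3 scene
```

```text
(no output)
```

View pics/w3.png

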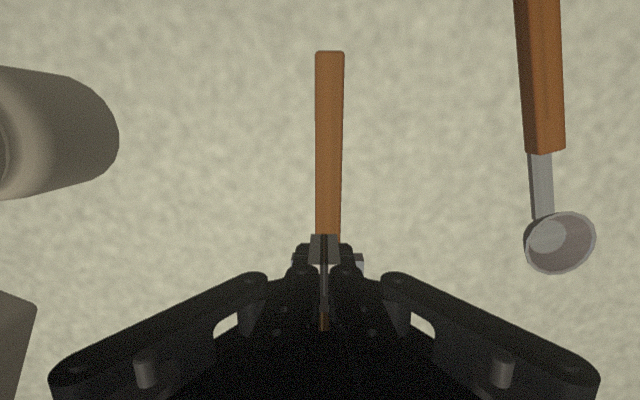

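View pics/s3.png

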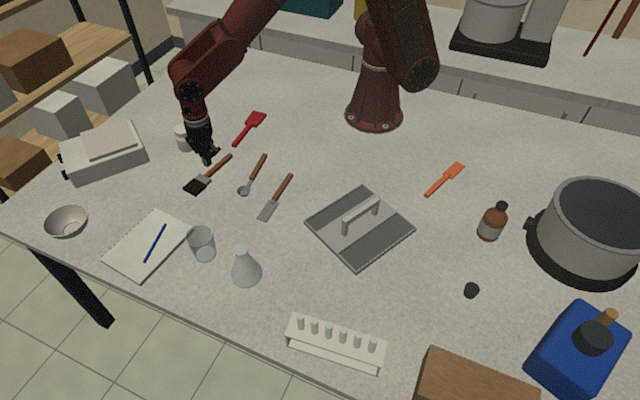

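Run:
```python
import pickle
from h import *
I=pickle.load(open('pics/w3.pkl','rb'));S=pickle.load(open('pics/s3.pkl','rb'));print(I)
for z in (50,22,6): print(z,proj(I,(507,-382,z)),proj(S,(507,-382,z)))
import cv2
im=cv2.imread('pics/s3.png')[70:220,140:290]; cv2.imwrite('pics/s3c.png',cv2.resize(im,None,fx=4,fy=4,interpolation=cv2.INTER_CUBIC))
```

```text
{'fx': 289.2955950784243, 'fy': 289.2955950784243, 'cx': 323.59012439906803, 'cy': 200.74012812016835, 'origin': array([ 438.85328324, -370.72027205,  181.06787999]), 'attitude': array([163.82791367,   0.63025807,  81.64613405])}
50 (np.float64(323.95403217564433), np.float64(260.1899921793883)) (np.float64(207.40030461828684), np.float64(162.7013202499486))
22 (np.float64(324.41513824766713), np.float64(237.78117189993702)) (np.float64(209.15260790376647), np.float64(169.0708681022921))
6 (np.float64(324.6192072731754), np.float64(227.86383097844848)) (np.float64(210.12880353273374), np.float64(172.61929765982381))
```

View pics/s3c.png

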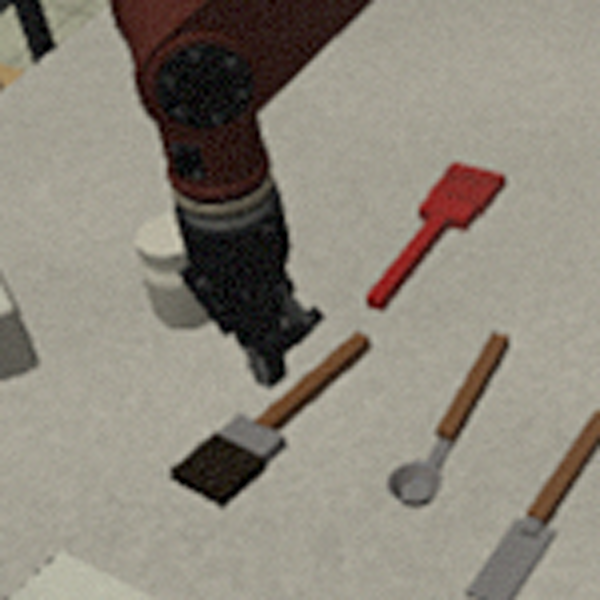

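```bash
python3 - <<'E'
import pickle
from h import *
I=pickle.load(open('pics/w3.pkl','rb'));S=pickle.load(open('pics/s3.pkl','rb'))
for z in range(0,61,10): print(z,ray(I,325,236,z).round(1),ray(S,207,165.5,z).round(1),'base h',ray(S,207,167.5,z).round(1))
E
python3 go.py 504 -380 18 171.6
```

```text
0 [ 515.2 -383.     0. ] [ 478.5 -414.6    0. ] base h [ 486.5 -409.3    0. ]
10 [ 511.  -382.3   10. ] [ 486.5 -406.9   10. ] base h [ 494.3 -401.6   10. ]
20 [ 506.8 -381.6   20. ] [ 494.4 -399.2   20. ] base h [ 502.2 -393.9   20. ]
30 [ 502.5 -380.9   30. ] [ 502.3 -391.5   30. ] base h [ 510.  -386.3   30. ]
40 [ 498.3 -380.3   40. ] [ 510.2 -383.7   40. ] base h [ 517.9 -378.6   40. ]
50 [ 494.1 -379.6   50. ] [ 518.2 -376.    50. ] base h [ 525.7 -370.9   50. ]
60 [ 489.9 -378.9   60. ] [ 526.1 -368.3   60. ] base h [ 533.5 -363.3   60. ]
t 4.85 pos [ 507.6 -382.3   19.8] [-179.35    1.11  171.65] w -0.0
shift first [3.9 1.8 1.7] norm 4.6 spin [-0.6  1.1  0. ] | shift after spin [3.9 1.8 1.8]
```

The fingers shut on nothing, and both cameras suggest the tips are above the handle. I'll probe downward in small steps, watching the force.

servo_tool([
  [0.003,0.002,0.003,0,1],
  [0,0,0.003,0,1],
])

```text
time_s: 5.05
tool_pos: [505.2, -380.2, 13.9]
eef_rot: [-179.3, 1.2, 171.7]
contact_force: [0.1, 0.1, 0.4]
width: 0.0
```

servo_tool([
  [0,0,0.004,0,1],
])

```text
time_s: 5.15
tool_pos: [505.2, -380.3, 9.8]
eef_rot: [-179.3, 1.2, 171.6]
contact_force: [-0.3, -0.4, 0.6]
width: -0.0
```

servo_tool([
  [0,0,0.004,0,1],
])

```text
time_s: 5.25
tool_pos: [505.1, -380.1, 5.2]
eef_rot: [-179.3, 1.2, 171.6]
contact_force: [0.7, -0.1, -0.1]
width: 0.2
```

servo_tool([
  [0,0,0.004,0,1],
])

```text
time_s: 5.35
tool_pos: [505.1, -380.1, 0.6]
eef_rot: [-179.3, 1.1, 171.6]
contact_force: [0.1, -0.0, -0.5]
width: -0.1
```

```bash
python3 pic.py w4; python3 pic.py s4 scene
python3 - <<'E'
import cv2
im=cv2.imread('pics/s4.png')[110:210,160:290]; cv2.imwrite('pics/s4c.png',cv2.resize(im,None,fx=6,fy=6,interpolation=cv2.INTER_CUBIC))
E
```

```text
(no output)
```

View pics/s4c.png

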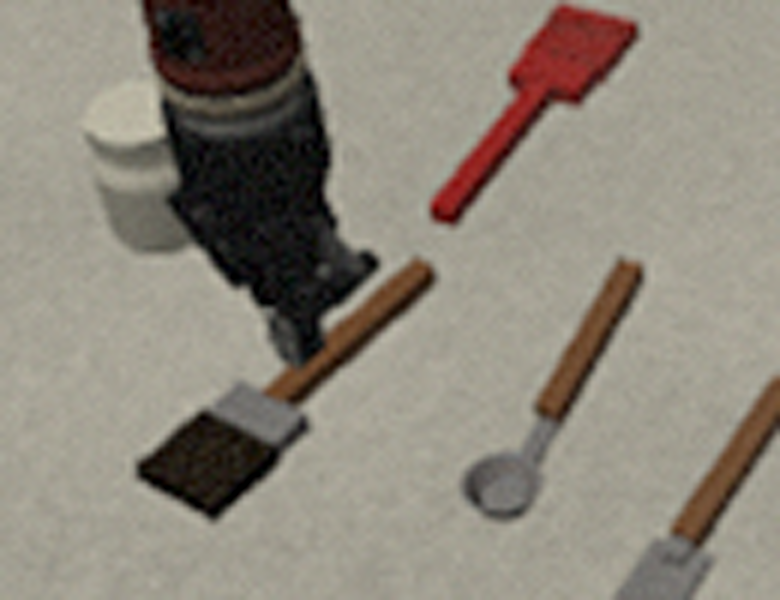

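View pics/w4.png

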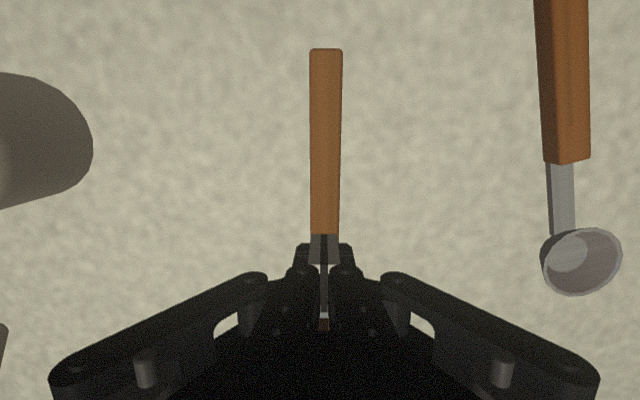

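servo_tool([
  [0,0,0.003,0,1],
])

```text
time_s: 5.55
tool_pos: [505.0, -380.0, -2.8]
eef_rot: [-179.4, 1.1, 171.6]
contact_force: [-0.8, -1.5, -0.1]
width: -0.0
```

servo_tool([
  [0,0,0.003,0,1],
])

```text
time_s: 5.65
tool_pos: [505.0, -380.0, -6.1]
eef_rot: [-179.4, 1.1, 171.7]
contact_force: [-1.2, 0.8, -0.2]
width: -0.0
```

servo_tool([
  [0,0,0.003,0,1],
])

```text
time_s: 5.75
tool_pos: [505.1, -380.2, -7.2]
eef_rot: [-179.4, 1.0, 171.7]
contact_force: [-7.7, 6.1, 25.8]
width: -0.1
```

servo_tool([
  [0,0,0.003,0,1],
])

```text
time_s: 5.85
tool_pos: [505.1, -380.1, -7.2]
eef_rot: [-179.5, 0.9, 171.7]
contact_force: [-8.1, 6.1, 20.9]
width: 0.5
```

servo_tool([
  [0,0,-0.002,0,1],
])

```text
time_s: 5.95
tool_pos: [505.3, -380.2, -4.3]
eef_rot: [-179.5, 0.9, 171.7]
contact_force: [0.4, 0.0, -0.2]
width: 0.2
```

```bash
python3 pic.py w5; python3 pic.py s5 scene
python3 - <<'E'
import cv2
im=cv2.imread('pics/s5.png')[110:210,160:290]; cv2.imwrite('pics/s5c.png',cv2.resize(im,None,fx=6,fy=6,interpolation=cv2.INTER_CUBIC))
from bench import monitor,eyes
print(monitor.state(), eyes.camera_info('wrist'))
E
```

```text
{'time_s': 6.05, 'qpos': array([-4.33618825e+01,  2.71526525e+01,  9.88276439e+01,  9.97512516e-02,
        5.28471584e+01, -1.25097038e+02]), 'qd': array([ 0.01343731,  0.73584152,  0.68578195, -0.15373281, -0.56232186,
        0.02851029]), 'effort': array([ 6.23665075e-02, -4.37816226e+01, -2.38724238e+01,  3.57456564e-03,
        4.04436607e-02, -3.32192961e-06]), 'tool_pos': array([ 505.90127254, -380.86636134,   -4.15890594]), 'eef_rot': array([-179.39184022,    1.00571366,  171.68106267]), 'contact_force': array([-0.64216485, -0.62974351, -0.23763688]), 'ft_torque': array([0.02085251, 0.0275139 , 0.03156098]), 'width': -0.22180959823871613} {'fx': 289.2955950784243, 'fy': 289.2955950784243, 'cx': 323.59012439906803, 'cy': 200.74012812016835, 'origin': array([ 437.42405087, -369.41437853,  157.18287605]), 'attitude': array([163.9347907 ,   0.58628   ,  81.67715523])}
```

View pics/s5c.png

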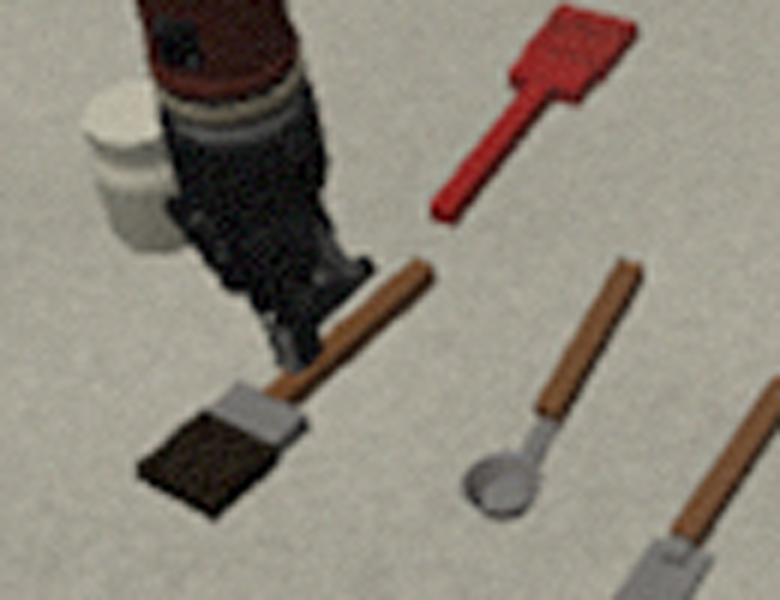

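View pics/w5.png

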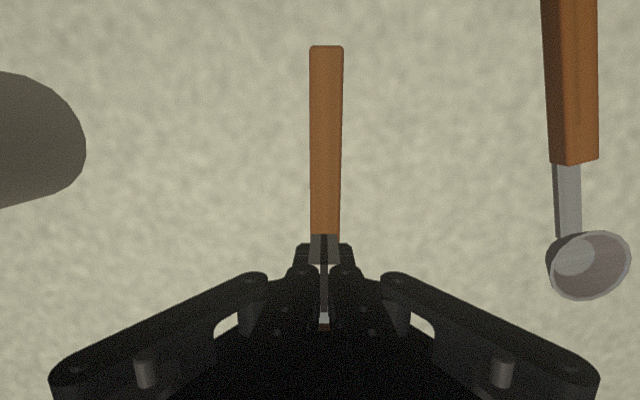

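Run:
```python
import pickle
from h import *
for n,pts in (('w2',[(312,342,57),(314,338.5,240)]),('w5',[(309.5,343,48),(311,340,228)]),('w4',[(309.5,342.5,51),(311,339.5,228)])):
    I=pickle.load(open(f'pics/{n}.pkl','rb'))
    M=R.from_euler('xyz',I['attitude'],degrees=True).as_matrix()
    for a,b,v in pts:
        d=I['fx']*16/(b-a); p=M@np.array([((a+b)/2-I['cx'])/I['fx']*d,(v-I['cy'])/I['fy']*d,d])
        print(n,'cam height by width',(14-p[2]).round(1),'reported',I['origin'][2].round(1))
```

```text
w2 cam height by width 183.4 reported 178.5
w2 cam height by width 188.7 reported 178.5
w5 cam height by width 166.9 reported 157.2
w5 cam height by width 163.3 reported 157.2
w4 cam height by width 169.0 reported 161.8
w4 cam height by width 165.7 reported 161.8
```

Run:
```python
import pickle
from h import *
I=pickle.load(open('pics/w5.pkl','rb'));S=pickle.load(open('pics/s5.pkl','rb'))
for z in (14,17,20): print(z,ray(I,325,236,z).round(1),ray(S,210,172,z).round(1))
print('handle end',ray(I,326,46,13).round(1),'ferrule', ray(I,326,235,14).round(1))
```

```text
14 [ 496.9 -378.3   14. ] [ 510.9 -378.    14. ]
17 [ 495.6 -378.2   17. ] [ 513.2 -375.8   17. ]
20 [ 494.4 -378.    20. ] [ 515.6 -373.5   20. ]
handle end [ 406.2 -364.8   13. ] ferrule [ 496.4 -377.7   14. ]
```

The wrist view gives the pad edge at x≈496, so x and y agree with the reading. Contact with the handle top (14 mm) came at a reading of z=-7. The finger pixel spacing and the scene view also show the fingertips 35 mm shorter than the reported TCP implies, so shut tip = reading + 21 mm. I'll work with that.

servo_tool([
  [0,0,-0.003,0,-1],
  [0,0,0,0,-1],
  [0,0,0,0,-1],
  [0,0,0,0,-1],
  [0,0,0,0,-1],
  [0,0,0,0,-1],
])

```text
time_s: 6.65
tool_pos: [504.9, -380.0, -3.1]
eef_rot: [-179.5, 0.9, 171.7]
contact_force: [-0.1, 0.0, -0.3]
width: 84.7
```

```bash
python3 go.py 504.5 -379.5 -17 171.6
```

```text
t 6.65 pos [ 504.9 -380.    -3.1] [-179.47    0.89  171.67] w 84.7
shift first [ 0.7  0.6 13.9] norm 13.9 spin [-0.5  0.9  0.1] | shift after spin [ 0.4  0.4 13.9]
```

servo_tool([
  [0,0,0.007,0,-1],
  [0,0,0.006,0,-1],
  [0,0,0,0,1],
  [0,0,0,0,1],
  [0,0,0,0,1],
  [0,0,0,0,1],
  [0,0,0,0,1],
  [0,0,0,0,1],
], squeeze=40)

```text
time_s: 7.45
tool_pos: [504.9, -380.1, -17.6]
eef_rot: [-179.5, 0.9, 171.7]
contact_force: [-0.1, 0.4, -0.3]
width: 14.5
```

servo_tool([
  [0,0,-0.02,0,1],
  [0,0,-0.03,0,1],
  [0,0,-0.04,0,1],
  [0,0,-0.04,0,1],
  [0,0,-0.02,0,1],
  [0,0,0,6,1],
  [0,0,0,6,1],
  [0,0,0,6,1],
  [0,0,0,0,1],
])

```text
time_s: 8.35
tool_pos: [501.8, -377.4, 138.1]
eef_rot: [-179.8, 0.9, 153.0]
contact_force: [0.6, 0.2, -0.5]
width: 14.7
```

```bash
python3 go.py 547 194.5 140 153
```

```text
t 8.35 pos [ 501.8 -377.4  138.1] [-179.83    0.88  153.02] w 14.7
shift first [219.2 530.1  -6.9] norm 573.7 spin [-0.2  0.9  0. ] | shift after spin [219.4 530.1  -1.9]
```

servo_tool([
  [0.01,0.024,0,0,1],
  [0.017,0.041,0,0,1],
  [0.017,0.041,0,0,1],
  [0.017,0.041,0,0,1],
  [0.017,0.041,0,0,1],
  [0.017,0.041,0,0,1],
  [0.017,0.041,0,0,1],
  [0.017,0.041,0,0,1],
  [0.017,0.041,0,0,1],
  [0.017,0.041,0,0,1],
  [0.017,0.041,0,0,1],
  [0.017,0.04,0,0,1],
  [0.008,0.02,0,0,1],
  [0,0,0,0,1],
  [0,0,0,0,1],
])

```text
time_s: 9.85
tool_pos: [535.5, 175.1, 130.3]
eef_rot: [-179.7, 1.0, 155.0]
contact_force: [0.1, 0.2, -1.3]
width: 14.8
```

```bash
python3 go.py 547 194.5 60 153; python3 pic.py w6; python3 pic.py s6 scene
```

```text
t 9.85 pos [535.5 175.1 130.3] [-179.74    1.03  154.98] w 14.8
shift first [-0.9 22.8 70.2] norm 73.8 spin [-0.2  1.   2. ] | shift after spin [-1.4 22.5 70.3]
```

View pics/w6.png

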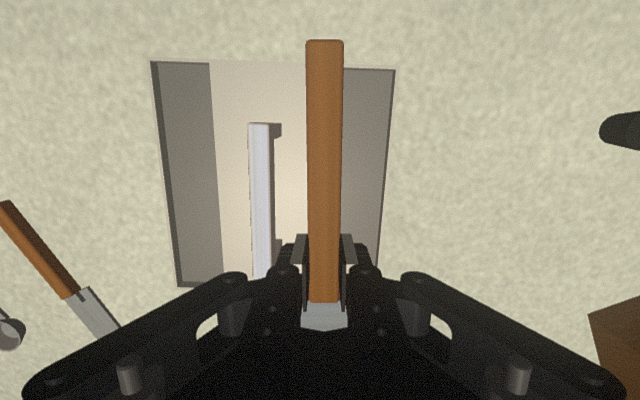

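View pics/s6.png

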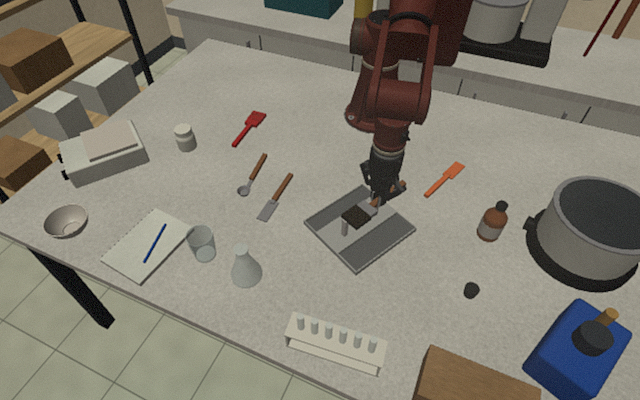

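The wrist view shows the brush held, with the caddy's near corners at (151,61) and (395,70) and the bar at (262,123). The scene view confirms the brush is above the caddy.

Run:
```python
import pickle
from h import *
I=pickle.load(open('pics/w6.pkl','rb'))
a=ray(I,151,61,16);b=ray(I,395,70,16);d=b-a
print(a,b,np.linalg.norm(d),np.degrees(np.arctan2(-d[0],d[1])))
th=np.radians(-27);X=np.array([np.cos(th),np.sin(th)]);print('centre',(a+b)[:2]/2+116*X)
e=ray(I,262,124,83);print('bar end',e,'bar centre',e[:2]+65*X)
print('handle end',ray(I,324,40,130+32-0))
```

```text
[365.86100055  87.06134426  16.        ] [462.66920044 277.0875961   16.        ] 213.26463362154868 -26.99640657580875
centre [517.6218573  129.41157221]
bar end [458.31088367 162.93376572  83.        ] bar centre [516.22630774 133.42438323]
handle end [445.58132935 216.8451218  162.        ]
```

servo_tool([
  [-0.001,0.012,0,1,1],
  [0,0.01,0.01,1,1],
  [0,0,0.03,0,1],
  [0,0,0.03,0,1],
  [0,0,0.02,0,1],
  [0,0,0,0,1],
  [0,0,0,0,1],
])

```text
time_s: 10.65
tool_pos: [551.6, 182.5, 40.0]
eef_rot: [-179.8, 1.3, 152.2]
contact_force: [-0.1, 0.4, 0.3]
width: 14.9
```

```bash
python3 go.py 547.5 194.5 0 153; python3 pic.py w7
```

```text
t 10.65 pos [551.6 182.5  40. ] [-179.81    1.3   152.15] w 14.9
shift first [10.1  8.8 39.8] norm 42.0 spin [-0.2  1.3 -0.9] | shift after spin [ 9.   8.8 40. ]
```

View pics/w7.png

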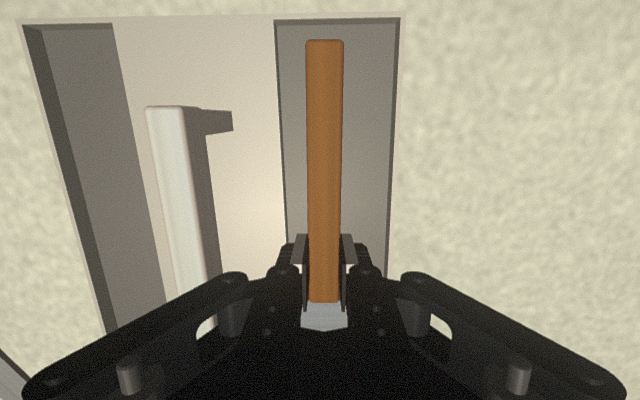

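servo_tool([
  [0.009,0.009,0,-0.8,1],
  [0,0,0.015,0,1],
  [0,0,0.005,0,1],
  [0,0,0,0,1],
  [0,0,0,0,1],
])

```text
time_s: 11.2
tool_pos: [551.0, 196.0, 22.6]
eef_rot: [179.9, 1.6, 153.0]
contact_force: [0.3, -0.4, -0.2]
width: 14.6
```

```bash
python3 go.py 547.5 194.5 -12 153; python3 pic.py w8
```

```text
t 11.2 pos [551.  196.   22.6] [179.94   1.62 153.03] w 14.6
shift first [ 3.4 -2.9 34.5] norm 34.8 spin [0.1 1.6 0. ] | shift after spin [ 2.4 -2.9 34.6]
```

View pics/w8.png

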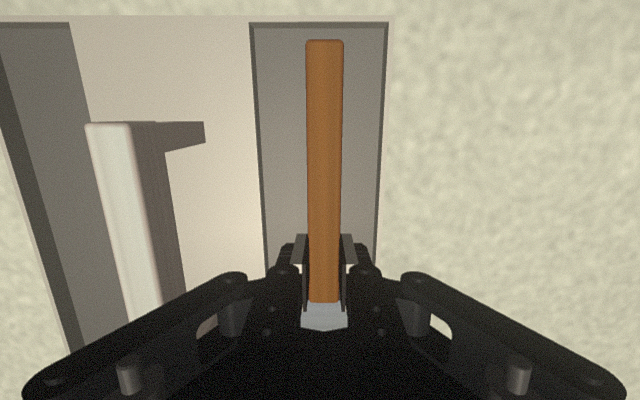

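Run:
```python
import pickle
from h import *
I=pickle.load(open('pics/w8.pkl','rb'))
th=np.radians(-27);X=np.array([np.cos(th),np.sin(th)]);Y=np.array([-X[1],X[0]])
C=np.array([515,130])
for n,u,v,z in (('hend',324.5,40,53),('deckcorner',249,23,16),('wallcorner',388,22,16),('floorL',257,42,4),('floorR',383,42,4),('bar',94,124,83)):
    p=ray(I,u,v,z)[:2]; print(n,p.round(1),'caddy',((p-C)@X).round(1),((p-C)@Y).round(1))
```

```text
hend [462.1 241. ] caddy -97.5 74.9
deckcorner [430.6 214. ] caddy -113.3 36.5
wallcorner [462.3 277.3] caddy -113.9 107.3
floorL [436.5 212.2] caddy -107.2 37.6
floorR [468.2 274.5] caddy -107.3 107.6
bar [455.4 157.7] caddy -65.7 -2.3
```

servo_tool([
  [0.002,-0.003,0.01,0,1],
  [0,0,0.015,0,1],
  [0,0,0.006,0,1],
  [0,0,0,0,1],
])

```text
time_s: 11.65
tool_pos: [548.5, 193.5, -11.0]
eef_rot: [179.9, 1.6, 153.0]
contact_force: [-0.1, -0.6, -1.1]
width: 14.8
```

```bash
python3 go.py 547.5 194.5 -12 153
```

```text
t 11.65 pos [548.5 193.5 -11. ] [179.93   1.63 153.02] w 14.8
shift first [1.3 0.4 1. ] norm 1.7 spin [0.1 1.6 0. ] | shift after spin [1.3 0.4 1. ]
```

servo_tool([
  [0,0,0.0015,0,1],
  [0,0,0,0,0.4],
  [0,0,0,0,0.4],
  [0,0,0,0,0.4],
])

```text
time_s: 12.05
tool_pos: [548.9, 193.5, -12.7]
eef_rot: [179.9, 1.6, 153.0]
contact_force: [0.3, 0.8, 0.3]
width: 25.9
```

Released to 25.9 mm wide, so now I rise and look.

servo_tool([
  [0,0,-0.02,0,0.4],
  [0,0,-0.04,0,0.4],
  [0,0,-0.045,0,0.4],
  [0,0,-0.045,0,-1],
  [0,0,-0.01,0,-1],
  [0,0,0,0,-1],
])

```text
time_s: 12.65
tool_pos: [544.7, 195.5, 154.1]
eef_rot: [179.9, 1.7, 153.0]
contact_force: [-0.3, -1.0, 0.3]
width: 68.3
```

```bash
python3 go.py 505.5 -139.5 100 181; python3 pic.py w9
```

```text
t 12.65 pos [544.7 195.5 154.1] [179.9    1.66 153.  ] w 68.3
shift first [-115.5 -316.4   56.9] norm 341.6 spin [ -0.3   1.7 -28. ] | shift after spin [  45.  -334.3   54.1]
```

View pics/w9.png

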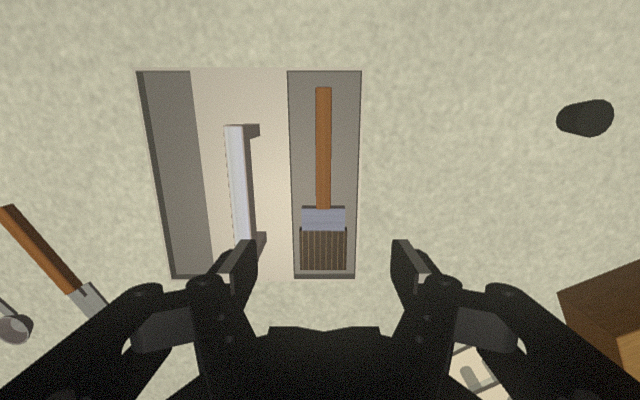

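The brush lies centred in the wide compartment: handle end at (323,88), head end at (323,270). Next is the spatula.

servo_tool([
  [0,0,0,-7,-1],
  [0,0,0,-7,-1],
  [0,0,0,-7,-1],
  [0,0,0,-7,-1],
  [0.005,-0.04,0,0,-1],
  [0.006,-0.045,0,0,-1],
  [0.006,-0.045,0,0,-1],
  [0.006,-0.045,0.005,0,-1],
  [0.006,-0.045,0.005,0,-1],
  [0.006,-0.045,0.01,0,-1],
  [0.005,-0.03,0.01,0,-1],
  [0,0,0,0,-1],
  [0,0,0,0,-1],
])

```text
time_s: 14.0
tool_pos: [498.2, -110.1, 97.7]
eef_rot: [-179.5, -0.9, -177.6]
contact_force: [0.2, -0.1, 0.1]
width: 85.8
```

```bash
python3 go.py 505.5 -139.5 50 181; python3 pic.py w10
```

```text
t 14.0 pos [ 498.2 -110.1   97.7] [-179.54   -0.9  -177.6 ] w 85.8
shift first [ -6.8 -29.3  47.8] norm 56.5 spin [-0.5 -0.9  1.4] | shift after spin [ -6.8 -29.6  47.7]
```

View pics/w10.png

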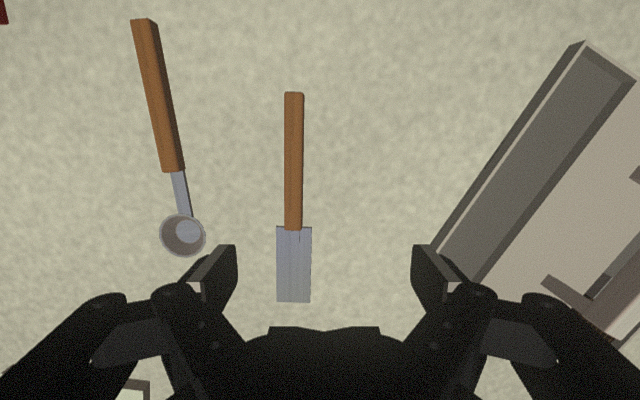

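Run:
```python
import pickle
from h import *
I=pickle.load(open('pics/w10.pkl','rb'))
A=ray(I,294,302,4);B=ray(I,294,93,13);d=A-B;print(A,B,(A+B)/2,np.linalg.norm(d[:2]),np.degrees(np.arctan2(d[1],d[0])), B[:2]+100*d[:2]/np.linalg.norm(d[:2]))
```

```text
[ 605.51974462 -136.17131982    4.        ] [ 408.05139908 -138.57438396   13.        ] [ 506.78557185 -137.37285189    8.5       ] 197.48296688147042 0.6972187693637798 [ 508.04399523 -137.35753768]
```

servo_tool([
  [-0.008,-0.028,0,1.5,-1],
  [0,0,0.03,0,-1],
  [0,0,0.035,0,-1],
  [0,0,0.01,0,-1],
  [0,0,0,0,-1],
  [0,0,0,0,-1],
])

```text
time_s: 14.65
tool_pos: [508.7, -131.6, 21.1]
eef_rot: [-179.6, -0.8, -178.5]
contact_force: [-0.3, -0.2, 0.3]
width: 85.6
```

```bash
python3 go.py 506.5 -138.5 -15 180.7
```

```text
t 14.65 pos [ 508.7 -131.6   21.1] [-179.59   -0.85 -178.51] w 85.6
shift first [ 1.8 -6.6 36.1] norm 36.8 spin [-0.4 -0.8  0.8] | shift after spin [ 2.3 -6.9 36.1]
```

servo_tool([
  [0.002,-0.007,0,0.8,-1],
  [0,0,0.015,0,-1],
  [0,0,0.012,0,-1],
  [0,0,0,0,-1],
])

```text
time_s: 15.05
tool_pos: [510.2, -140.1, -3.4]
eef_rot: [-179.4, -0.4, -179.3]
contact_force: [-0.4, 0.2, -0.4]
width: 85.5
```

```bash
python3 go.py 506.5 -138.5 -15 180.7; python3 pic.py w11
```

```text
t 15.05 pos [ 510.2 -140.1   -3.4] [-179.39   -0.4  -179.3 ] w 85.5
shift first [ 3.6  1.7 11.6] norm 12.2 spin [-0.6 -0.4  0. ] | shift after spin [ 3.6  1.6 11.6]
```

View pics/w11.png

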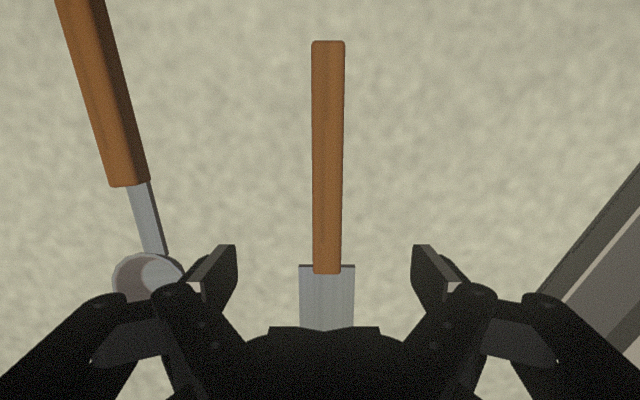

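Run:
```python
import pickle
from h import *
I=pickle.load(open('pics/w11.pkl','rb'))
print(ray(I,328,41,13),ray(I,326.5,266,14), 'cup',ray(I,185,275,20))
```

```text
[ 407.48354013 -139.25385078   13.        ] [ 520.03715313 -138.25179265   14.        ] cup [ 523.60047679 -214.25802807   20.        ]
```

servo_tool([
  [0.003,0.0015,0.005,0,-1],
  [0,0,0.006,0,-1],
  [0,0,0,0,1],
  [0,0,0,0,1],
  [0,0,0,0,1],
  [0,0,0,0,1],
  [0,0,0,0,1],
  [0,0,0,0,1],
])

```text
time_s: 15.9
tool_pos: [508.1, -139.2, -13.9]
eef_rot: [-179.3, -0.3, -179.3]
contact_force: [-0.1, -0.4, 0.1]
width: 14.6
```

servo_tool([
  [0,0,-0.02,0,1],
  [0,0,-0.03,0,1],
  [0,0,-0.03,0,1],
  [0,0,-0.02,0,1],
  [0,0,0,7,1],
  [0,0,0,7,1],
  [0,0,0,7,1],
  [0,0,0,6.5,1],
  [0,0,0,0,1],
])

```text
time_s: 16.8
tool_pos: [507.0, -137.2, 89.4]
eef_rot: [-179.3, -0.0, 152.1]
contact_force: [-0.2, -0.1, -0.1]
width: 14.4
```

```bash
python3 go.py 477.8 56.9 80 153
```

```text
t 16.8 pos [ 507.  -137.2   89.4] [-1.7929e+02 -5.0000e-02  1.5214e+02] w 14.4
shift first [116.6 158.1   7.5] norm 196.6 spin [-0.7 -0.1 -0.9] | shift after spin [114.2 159.7   9.4]
```

servo_tool([
  [0.015,0.02,0,-0.8,1],
  [0.023,0.032,0,0,1],
  [0.023,0.032,0,0,1],
  [0.023,0.032,0,0,1],
  [0.02,0.028,0,0,1],
  [0.006,0.01,0.0,0,1],
  [0,0,0,0,1],
  [0,0,0,0,1],
])

```text
time_s: 17.6
tool_pos: [477.9, 53.9, 87.0]
eef_rot: [-179.2, 0.1, 153.9]
contact_force: [0.9, -0.3, -1.2]
width: 14.5
```

```bash
python3 go.py 477.8 56.9 20 153; python3 pic.py w12
```

```text
t 17.6 pos [477.9  53.9  87. ] [-1.7923e+02  7.0000e-02  1.5392e+02] w 14.5
shift first [ 1.5  3.6 66.9] norm 67.1 spin [-0.8  0.1  0.9] | shift after spin [ 1.4  2.7 67. ]
```

View pics/w12.png

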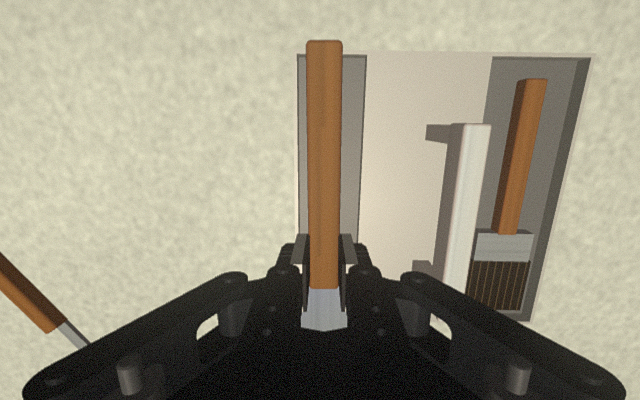

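servo_tool([
  [0.001,0.003,0,0.9,1],
  [0,0,0.025,0,1],
  [0,0,0.025,0,1],
  [0,0,0,0,1],
  [0,0,0,0,1],
])

```text
time_s: 18.15
tool_pos: [482.4, 51.2, 37.9]
eef_rot: [-179.3, 0.4, 152.4]
contact_force: [0.3, 0.9, -0.7]
width: 14.5
```

```bash
python3 go.py 477.8 56.9 -8 153; python3 pic.py w13
```

```text
t 18.15 pos [482.4  51.2  37.9] [-179.31    0.39  152.4 ] w 14.5
shift first [ 7.1  3.5 45.8] norm 46.5 spin [-0.7  0.4 -0.6] | shift after spin [ 6.7  3.  45.9]
```

View pics/w13.png

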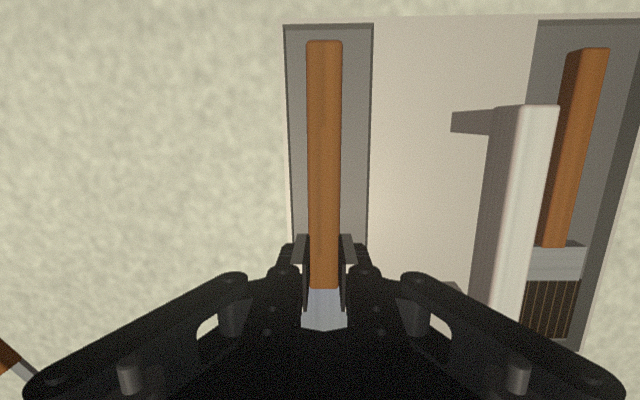

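servo_tool([
  [0.006,0.003,0.0,-0.5,1],
  [0,0,0.015,0,1],
  [0,0,0.003,0,1],
  [0,0,0,0,1],
])

```text
time_s: 18.6
tool_pos: [481.6, 56.8, 24.0]
eef_rot: [-179.5, 0.8, 152.9]
contact_force: [-0.3, 0.3, -1.4]
width: 14.7
```

```bash
python3 go.py 477.8 56.9 -8 153; python3 pic.py w14
```

```text
t 18.6 pos [481.6  56.8  24. ] [-179.5     0.75  152.9 ] w 14.7
shift first [ 3.9 -1.3 31.9] norm 32.2 spin [-0.5  0.7 -0.1] | shift after spin [ 3.5 -1.6 32. ]
```

View pics/w14.png

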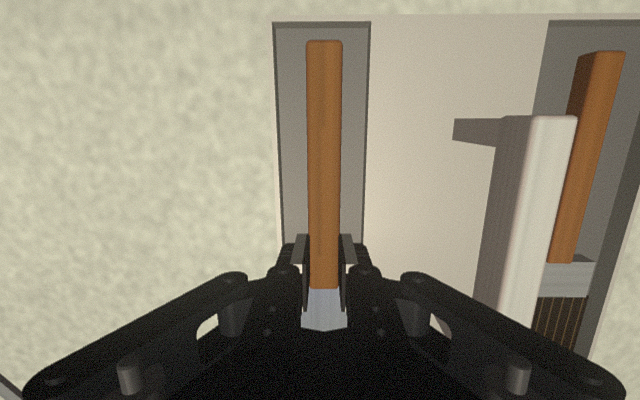

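Run:
```python
import pickle
from h import *
I=pickle.load(open('pics/w14.pkl','rb'))
th=np.radians(-27);X=np.array([np.cos(th),np.sin(th)]);Y=np.array([-X[1],X[0]])
C=np.array([515,130])
for n,u,v,z in (('hend',324.5,41,52),('wallcorner',273,22.5,16),('deckcorner',371,22,16),('deck low',363,240,16),('wall low',285,240,4)):
    p=ray(I,u,v,z)[:2]; print(n,p.round(1),'caddy',((p-C)@X).round(1),((p-C)@Y).round(1))
```

```text
hend [392.9 102.2] caddy -96.1 -80.2
wallcorner [365.5  86. ] caddy -113.3 -107.1
deckcorner [388.5 131.3] caddy -113.3 -56.3
deck low [497.4  76. ] caddy 8.8 -56.1
wall low [478.8  27.9] caddy 14.1 -107.4
```

servo_tool([
  [0.003,-0.0015,0.008,0,1],
  [0,0,0.012,0,1],
  [0,0,0.008,0,1],
  [0,0,0,0,1],
])

```text
time_s: 19.05
tool_pos: [479.3, 56.6, -4.5]
eef_rot: [-179.6, 0.9, 152.9]
contact_force: [-0.1, 0.2, 0.7]
width: 14.7
```

```bash
python3 go.py 477.8 56.9 -8 153; python3 pic.py w15
```

```text
t 19.05 pos [479.3  56.6  -4.5] [-179.58    0.89  152.92] w 14.7
shift first [ 1.5 -0.4  3.4] norm 3.8 spin [-0.4  0.9 -0.1] | shift after spin [ 1.5 -0.4  3.5]
```

View pics/w15.png

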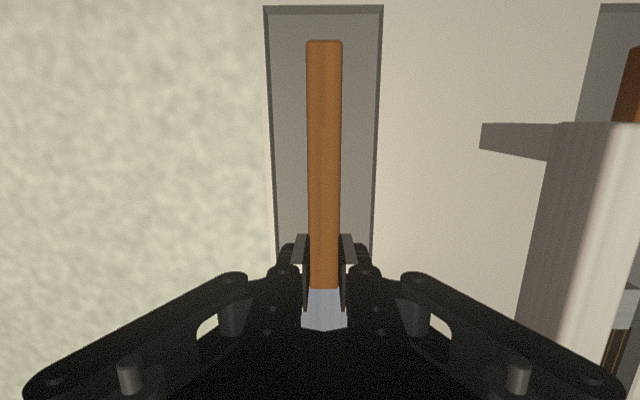

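servo_tool([
  [0.001,0,0.0035,0,1],
  [0,0,0,0,1],
  [0,0,0,0,0.45],
  [0,0,0,0,0.45],
  [0,0,0,0,0.45],
])

```text
time_s: 19.6
tool_pos: [479.8, 57.0, -7.4]
eef_rot: [-179.6, 1.0, 152.9]
contact_force: [0.3, -0.8, 1.0]
width: 23.4
```

servo_tool([
  [0,0,-0.01,0,0.45],
  [0,0,-0.03,0,0.45],
  [0,0,-0.045,0,0.45],
  [0,0,-0.045,0,0.45],
  [0,0,-0.02,0,-1],
  [0,0,0,0,-1],
])

```text
time_s: 20.2
tool_pos: [477.8, 59.2, 151.6]
eef_rot: [-179.7, 1.1, 152.9]
contact_force: [0.3, 0.5, 0.3]
width: 51.5
```

```bash
python3 go.py 515 130 130 153; python3 pic.py w16
```

```text
t 20.2 pos [477.8  59.2 151.6] [-179.66    1.05  152.92] w 51.5
shift first [-0.5 80.1 21.1] norm 82.9 spin [-0.3  1.1 -0.1] | shift after spin [-1.  80.  21.6]
```

View pics/w16.png

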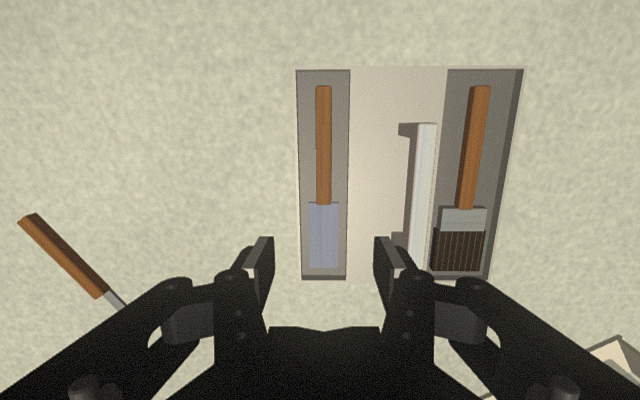

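Both tools are in their compartments, the spatula running from (323,87) to (323,268). Now I move over the bar.

servo_tool([
  [0,0.02,0,0,-1],
  [0,0.03,0,0,-1],
  [0,0.025,0,0,-1],
  [0,0,0,0,-1],
  [0,0,0,0,-1],
])

```text
time_s: 20.75
tool_pos: [506.6, 126.5, 141.9]
eef_rot: [-179.2, 0.4, 152.8]
contact_force: [-0.4, -0.9, -0.3]
width: 85.5
```

```bash
python3 go.py 515 130 130 153; python3 pic.py w17; python3 pic.py t17 top
```

```text
t 20.75 pos [506.6 126.5 141.9] [-179.19    0.4   152.83] w 85.5
shift first [-5.8  7.1 11.8] norm 15.0 spin [-0.8  0.4 -0.2] | shift after spin [-5.9  6.9 11.9]
```

View pics/w17.png

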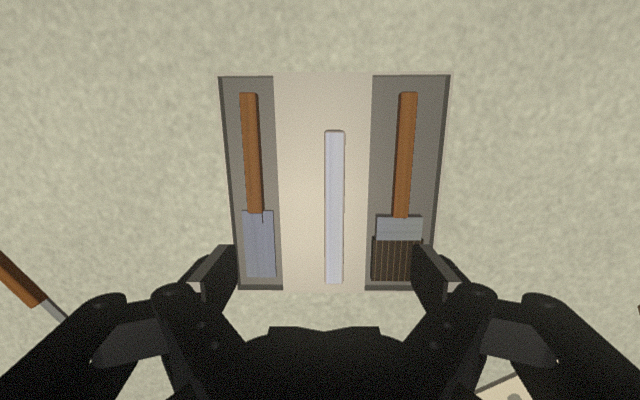

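Run:
```python
import pickle
from h import *
I=pickle.load(open('pics/w17.pkl','rb'))
B=ray(I,334.5,130,83);A=ray(I,333.5,284,83);d=A-B;print((A+B)/2,np.linalg.norm(d),np.degrees(np.arctan2(d[1],d[0])))
```

```text
[512.90923894 131.07993912  83.        ] 128.80750846826362 -26.980767060936337
```

servo_tool([
  [-0.005,0.007,0,0,-1],
  [0,0,0.03,0,-1],
  [0,0,0.03,0,-1],
  [0,0,0.005,0,-1],
  [0,0,0,0,-1],
  [0,0,0,0,-1],
])

```text
time_s: 21.45
tool_pos: [517.1, 126.4, 77.3]
eef_rot: [-179.3, 0.6, 152.5]
contact_force: [0.0, 0.0, 0.6]
width: 85.3
```

```bash
python3 go.py 514 130.5 32 153; python3 pic.py w18
```

```text
t 21.45 pos [517.1 126.4  77.3] [-179.32    0.64  152.48] w 85.3
shift first [ 5.2  2.7 45.3] norm 45.6 spin [-0.7  0.6 -0.5] | shift after spin [ 4.7  2.2 45.3]
```

View pics/w18.png

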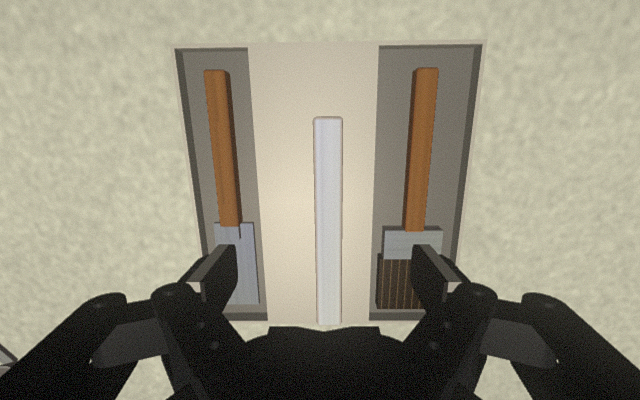

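servo_tool([
  [0.004,0.002,0,-0.4,-1],
  [0,0,0.02,0,-1],
  [0,0,0.015,0,-1],
  [0,0,0,0,-1],
])

```text
time_s: 21.9
tool_pos: [520.1, 131.1, 48.3]
eef_rot: [-179.8, 1.2, 152.9]
contact_force: [-0.7, 0.0, 0.2]
width: 85.5
```

```bash
python3 go.py 514 130.5 32 153
python3 - <<'E'
import pickle
from h import *
I=pickle.load(open('pics/w18.pkl','rb'))
B=ray(I,328,117.5,83);A=ray(I,328,325,83);print(A,B,(A+B)/2)
E
```

```text
t 21.9 pos [520.1 131.1  48.3] [-179.75    1.24  152.94] w 85.5
shift first [ 5.5 -3.2 16.2] norm 17.4 spin [-0.2  1.2 -0.1] | shift after spin [ 5.2 -3.3 16.3]
[569.58354712 101.67554767  83.        ] [456.62893428 159.94728031  83.        ] [513.1062407  130.81141399  83.        ]
```

servo_tool([
  [0.005,-0.003,0.006,0,-1],
  [0,0,0.009,0,-1],
  [0,0,0,0,-1],
  [0,0,0,0,-1],
])

```text
time_s: 22.3
tool_pos: [516.2, 131.3, 35.4]
eef_rot: [-179.9, 1.5, 153.0]
contact_force: [0.4, -0.1, -0.1]
width: 85.5
```

```bash
python3 go.py 514 130.5 32 153; python3 pic.py w19
```

```text
t 22.3 pos [516.2 131.3  35.4] [-179.92    1.47  152.98] w 85.5
shift first [ 1.7 -1.7  3.4] norm 4.1 spin [-0.1  1.5 -0. ] | shift after spin [ 1.6 -1.7  3.4]
```

View pics/w19.png

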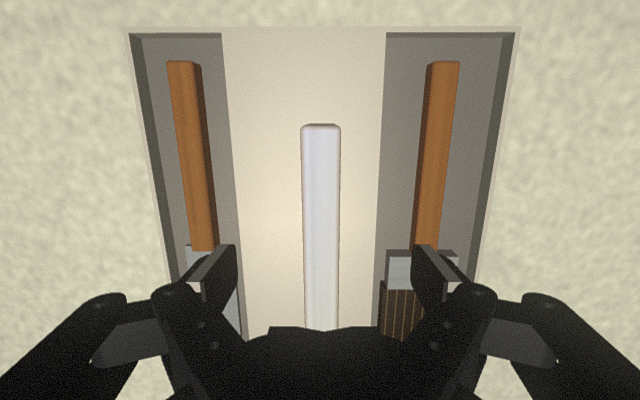

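The bar is centred between the fingers, its near end at (321,124), so I close on it.

servo_tool([
  [0.001,-0.001,0.004,0,-1],
  [0,0,0,0,1],
  [0,0,0,0,1],
  [0,0,0,0,1],
  [0,0,0,0,1],
  [0,0,0,0,1],
  [0,0,0,0,1],
  [0,0,0,0,1],
], squeeze=90)

```text
time_s: 23.15
tool_pos: [515.8, 130.7, 32.1]
eef_rot: [-180.0, 1.5, 153.0]
contact_force: [-0.6, -0.1, -0.0]
width: 14.3
```

servo_tool([
  [0,0,-0.004,0,1],
  [0,0,-0.006,0,1],
  [0,0,-0.01,0,1],
  [0,0,-0.012,0,1],
  [0,0,-0.012,0,1],
  [0,0,-0.012,0,1],
  [0,0,0,0,1],
  [0,0,0,0,1],
])

```text
time_s: 23.95
tool_pos: [510.4, 131.1, 90.1]
eef_rot: [-179.7, 1.2, 153.0]
contact_force: [-0.7, -0.5, -5.1]
width: 14.9
```

```bash
python3 go.py 514 130.5 132 153; python3 pic.py s20 scene;python3 pic.py w20
```

```text
t 23.95 pos [510.4 131.1  90.1] [-179.74    1.2   152.98] w 14.9
shift first [ -4.4   0.9 -41.8] norm 42.0 spin [-0.3  1.2 -0. ] | shift after spin [ -3.5   1.1 -41.9]
```

View pics/s20.png

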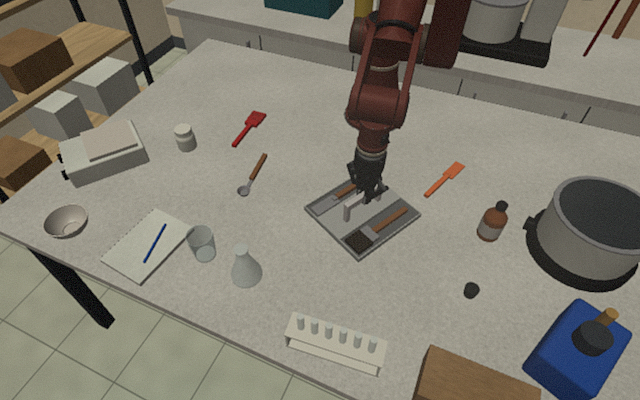

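View pics/w20.png

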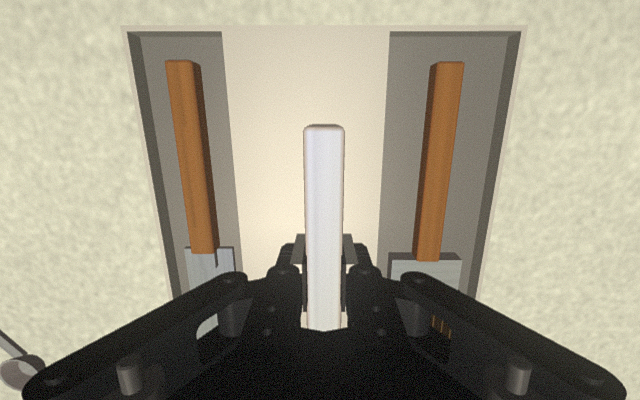

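Lifted about 58 mm with a 5 N load. The caddy looks level and both tools are in place. I'll continue up, then hold.

servo_tool([
  [0,0,-0.008,0,1],
  [0,0,-0.012,0,1],
  [0,0,-0.012,0,1],
  [0,0,-0.006,0,1],
  [0,0,0,0,1],
  [0,0,0,0,1],
  [0,0,0,0,1],
  [0,0,0,0,1],
  [0,0,0,0,1],
  [0,0,0,0,1],
  [0,0,0,0,1],
  [0,0,0,0,1],
  [0,0,0,0,1],
  [0,0,0,0,1],
  [0,0,0,0,1],
  [0,0,0,0,1],
  [0,0,0,0,1],
  [0,0,0,0,1],
])

```text
time_s: 25.85
tool_pos: [507.6, 131.3, 128.4]
eef_rot: [-179.6, 0.9, 153.0]
contact_force: [-0.4, 0.1, -5.8]
width: 14.5
```

servo_tool([
  [0,0,0,0,1],
  [0,0,0,0,1],
  [0,0,0,0,1],
  [0,0,0,0,1],
  [0,0,0,0,1],
  [0,0,0,0,1],
  [0,0,0,0,1],
  [0,0,0,0,1],
  [0,0,0,0,1],
  [0,0,0,0,1],
  [0,0,0,0,1],
  [0,0,0,0,1],
  [0,0,0,0,1],
  [0,0,0,0,1],
  [0,0,0,0,1],
  [0,0,0,0,1],
  [0,0,0,0,1],
  [0,0,0,0,1],
  [0,0,0,0,1],
  [0,0,0,0,1],
])

```text
time_s: 27.85
tool_pos: [507.6, 131.3, 128.4]
eef_rot: [-179.6, 0.9, 153.0]
contact_force: [-1.4, -0.1, -5.8]
width: 14.5
```

servo_tool([
  [0,0,0,0,1],
  [0,0,0,0,1],
  [0,0,0,0,1],
  [0,0,0,0,1],
  [0,0,0,0,1],
  [0,0,0,0,1],
  [0,0,0,0,1],
  [0,0,0,0,1],
  [0,0,0,0,1],
  [0,0,0,0,1],
])

```text
time_s: 28.85
tool_pos: [507.7, 131.3, 128.4]
eef_rot: [-179.6, 0.9, 153.0]
contact_force: [1.0, -0.0, -5.2]
width: 14.5
```

```bash
python3 pic.py s21 scene;python3 pic.py w21; python3 -c "
from bench import monitor;s=monitor.state();print(s['qd'].round(2),s['tool_pos'],s['eef_rot'],s['width'])"
```

```text
[ 0.05 -0.03  0.04 -0.1   0.03  0.05] [507.63476704 131.33478968 128.41413904] [-179.55776596    0.92852352  152.97745784] 14.692507742501814
```

View pics/s21.png

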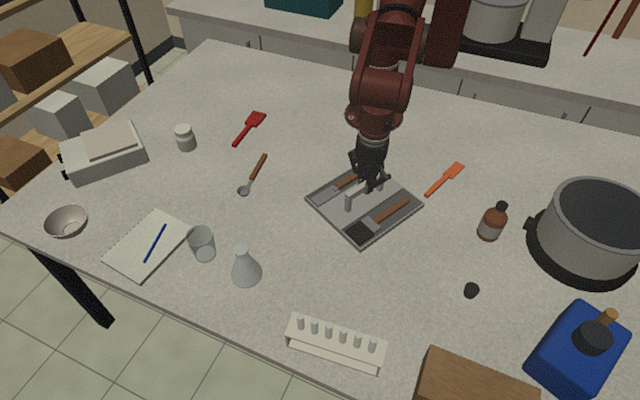

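View pics/w21.png

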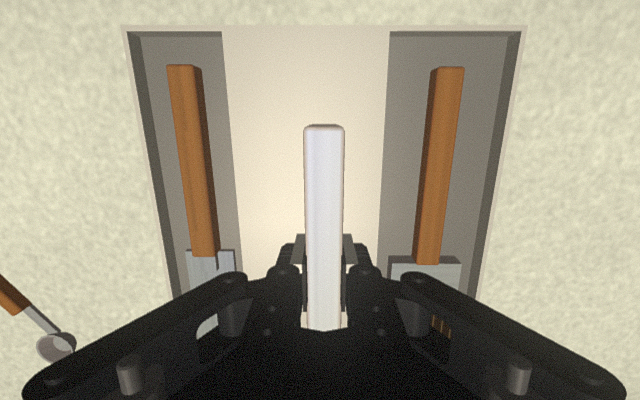

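```bash
python3 -c "
from bench import r
print(r.job_done())"
```

```text
the job is handed in; nothing more can be done
None
```

The job is handed in with the loaded caddy held up by its bar. The brush is in the wide compartment and the spatula in the narrow one. No verdict was reported, so the result rests on my own checks.

**Lift and hold:** I gripped the bar at 90 N and raised the caddy about 96 mm. I held it still for over 4 s, about 29 s into the 72 s allowed. The reading did not move, the tool tilt was about 1°, and the load of about 5.5 N fits the caddy plus both tools. The last pictures show the caddy level and both tools flat and lengthwise. The scoop, the other bystanders and the decoys look to be where they started.

**Checks that disagreed:**
- **Height reading:** My first try at the brush closed on nothing, because the fingertips are about 35 mm further back than the reported TCP height implies. I found this by touching down on the brush handle, with about 26 N at the tool. Every later height allows for it.
- **Finger opening:** It read about 14.5 mm on parts given as 16 mm.
- **Tool slip:** Between my last two looks, both tools appeared to shift about 2 mm along their compartments. This is inside the limits.

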